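# Free the seized clamp lever of a stereo viewer's card carriage

## Task

The brass lever screw that clamps the card carriage to the black focusing rail has rusted fast. Take the lever and rock it slowly back and forth in small arcs, reversing each time it binds and never forcing it, until it breaks free; then slacken it to about a sixth of a turn anticlockwise from where it sat, slide the carriage along the rail right up against the brass end stop, and let go, leaving the other things on the slate where they are.

Things in the scene. Friction and masses are not known exactly. Their poses are not given: they have to be found in the camera images.
- bed: Walnut baseboard (360 x 110 x 18) of a table stereo viewer, fixed to the slate. Origin: centre of its underside; x runs along the rail towards the brass end stop, z up. The black japanned rail (300 x 24 x 12, top 46 above the slate) is fixed along its middle; a walnut lens panel (120 wide, top 100 above the slate) stands across it at x = -168.
- rail_stop (a point): Middle of the face of the brass end stop (14 x 30 x 26, top 63 above the slate) that looks at the carriage, 120 along the bed's x and 50 above the slate; axes as the bed's.
- carriage: Card carriage riding the rail: walnut block 64 x 64, brass top plate 64 above the slate; axes as the bed's. Origin: on the slate's level, on the screw's axis. Slack, it slides along the bed's x under about 3 N and can be drawn by the lever; clamped, it stays. 40 behind the axis it carries a cross-bar (150 wide, top 60 above the slate) with two thin wire clips (top 89).
- carriage_front (a point): Middle of the carriage's leading face, 32 ahead (bed x) of the screw's axis, 50 above the slate; axes as the bed's. When the carriage is fully home this point meets rail_stop.
- screw_axis (a point): Point on the clamp screw's upright axis, 94 above the slate; z up, x points out along the lever and turns with it. Below: a 24 wide domed hub (top 83) on a 26 wide boss on the carriage (top 74).
- lever_grip (a point): Middle of the lever's straight part, where to work it: 45 from the screw's axis along this point's x, 94 above the slate. There the lever is a flat brass bar 10 thick (along this point's y), 16 tall (86 to 102), 26 to 62 from the axis, end rounded, 18 tall. Axes turn with it. Held loosely between fingers and pushed, its load is plain force; pinched, it also takes any twist of the hand.
- clamp_screw (a joint): Angle of the clamp screw and its lever, rad: 0 as it sits seized, growing anticlockwise seen from above (loosening), negative when tightened. Seized, it binds hard at 0.2 to 0.35 from 0 (a first arc may bind sooner), either way, and will not pass however long it is held one way. Past 0.42 it is free and turns under 0.05 N m; the clamp lets go of the rail at about 0.8; the screw ends at 1.45.
- thread: Rusted thread inside the carriage, unseen. It runs free, then grinds at 2 to 5 N at the lever's grip (stay below 0.3 rad/s there). Each arc until it binds, then back until it binds the other way, shifts the rust; after 2 to 5 such rocks a loosening arc runs on. 6 N square to the lever at its grip tells that it has bound; 23 N between thread and screw (13 N at the grip, 0.6 N m) shears the screw.
- funnel_stand: Tin funnel in a wooden stand, 165 tall, base 100 x 90, loose on the slate; origin: centre of its underside.
- grip: Turned walnut handle grip standing on end, 112 tall, 38 wide foot; origin: centre of its underside.
- bezel1: Oval brass bezel, 55 x 43 x 7, lying flat; origin: its centre at the underside.
- bezel2: The other oval brass bezel, alike.
- spatula: Slim horn spatula, 130 x 16 x 4, lying flat; origin: centre of its underside, x along it.
There are look-alikes about, which are no part of the job. What is meant by the grip is not blue, purple or white, and is the larger of those in its own colour.

How it is judged (in metres and radians):
On the way, in this order (a step that is already met when the one before it is completed fails the run):
1. the clamp screw has broken free: turned loose past every point where it bound (beyond 0.55 rad) (value of joint clamp_screw above 0.55 rad).
2. the carriage has been slid up to the end stop (within 3 mm) (x of carriage_front in the frame of rail_stop above -0.003 m), for 0.2 s.
At the end, for the whole second after the job is handed in: The carriage rests within 3 mm of the end stop, the clamp screw is left slack (beyond 0.8 rad from where it was seized), and the other things stand where they were, within 15 mm and upright (x of carriage_front in the frame of rail_stop above -0.003 m and value of joint clamp_screw above 0.8 rad and linear speed of carriage below 0.01 m/s and distance of each of funnel_stand, grip, bezel1, bezel2, spatula from where it was at the start of the episode below 0.015 m and angle between each of grip, funnel_stand's own z axis and vertical below 0.1 rad); the robot touches nothing.
It fails at once if the seized screw is forced: more than 23 N between screw and thread, about 0.6 N m on the screw or 13 N square to the lever at its grip (contact force between thread and anything else above 23 N).
It fails at once if the funnel stand, grip, a bezel or the spatula is shifted by more than 15 mm (distance of any of funnel_stand, grip, bezel1, bezel2, spatula from where it was at the start of the episode above 0.015 m).
It also fails if it takes over 72 s, if anything falls off the work surface, if the arm or the gripper's body presses on something with over 40 N, if the wrist force passes 120 N, or if a joint passes its speed limit or range.

## Robot

A 6-joint arm with a two-finger parallel gripper is mounted at the origin on the work surface. World frame = base frame: x ahead of the robot, y to its left, z up, the work surface at z = 0. Lengths are in m, angles in degrees, forces in N, time in s.
With the tool pointing down it reaches from about 0.4 to 0.825 m from the base axis. Payload 7 kg.
Tool frame: the origin (TCP) lies midway between the tips of the shut fingers; the grasp point (between the pads) lies 19 mm behind it (ctrl.grip_point_offset is the distance from the TCP to the grasp point, in m); x points along the fingers, y is the direction in which the jaws open and shut, and the axes are right-handed (so a half turn about x gives the same grasp; the last joint's range is limited). The gripper opens to 88 mm and grips with 3 to 60 N. Pads are 19 mm wide; open, the fingers measure 130 mm over their backs; the gripper's body (78 mm by 193 mm) begins 47 mm behind the grasp point.
Start: joints at [90.418, 20.546, 0.682, 0, -70.136, -16.507], TCP at [0.187, 0.649, 0.227] pointing down, gripper open.
Joint ranges: [-176.03, 176.03], [-82.01, 121.73], [-58.28, 71.71], [-173.87, 95.51], [-174.79, -0.11], [-173.66, 173.66]. Speed limits (degrees/s): [136.94, 136.94, 172.46, 180, 180, 180].

## Interface

Orientations are given as [roll, pitch, yaw] about the fixed x, y, z axes, in that order (R = Rz(yaw) Ry(pitch) Rx(roll)).
In Python, from plant import ctrl gives the robot as it stands.
- The arm moves only by the tool drive_tool, never from a script. Its argument "plan" is a list of rows, each a list of 3 entries, a list of its own where there are three numbers: the shift along the tool's x, y, z in m, then the turn, a rotation vector about the tool's x, y, z in degrees, then the opening, from 0 (shut) to 1 (fully open). In form: [[[dx, dy, dz], [wx, wy, wz], grip], ...]. A call has 1 to 20 rows; each row is the pose to reach, as a shift and turn from the pose measured when the call began, along the tool's axes at that moment; what a row does not reach only later rows make up. A row lasts 1/12 s, in which the tool goes at most 41.7 mm and 7.16 degrees, less where a joint would pass 70% of its speed; a pose out of reach is approached as far as the arm can. A call with a gripper value outside its range is refused whole. The fingers move at their own pace and stop on an object; the grip force is fixed at half the most. Time passes only in rows, so rows that repeat a pose let the fingers close. It gives the time, the measured TCP pose, the force and the opening at its end, in the units of the state.
- ctrl.get_obs(): the state, without advancing time (a new reading comes with each control period).
- ctrl.snapshot(name): name is "scene" or "top" or "wrist"; returns the picture (384x512x3 uint8, blue, green, red); there is no depth.
- ctrl.get_calibration(name): a dict with "fx", "fy", "cx", "cy" (pixels), "R" (3x3) and "t" (3): a world point X has camera coordinates R X + t. Camera axes: x right, y down, z forward; pixel columns grow to the right and rows downward; lengths in m; the calibration is good to about 2 mm. A picture is of the moment at which its call begins: read the wrist's pose just before it. get_calibration takes no time and is no camera call; for the wrist camera it gives the pose at the moment of the call.
- ctrl.close_job(): hands the job in, once; it reports no verdict.
Trained networks look in the newest picture that a camera, given by its name, has taken for a name from the list of things; names that differ only in an ending like _2 or _b are one class to them, and where a whole thing is asked for, a point or a joint stands for the part that bears it (a point fixed in the world has none). Each returns a list of dicts, best first, with "confidence" (0 to 1); they miss things now and then, are a little off and sometimes report something else, mostly with a low value. They report only what shows in the picture. A call takes as long as a camera call. They do not tell look-alikes from the thing itself.
- ctrl.cut_out(camera, name): "pixels" (384x512 bool, what is visible of it) and "pixel" ([column, row] in pixels, amid what is visible of it).
- ctrl.landmark_of(camera, name): "pixel" ([column, row] in pixels: a listed point, or the origin of a listed thing).
The state is a dict: "clock": time; "joint_pos": joint angles; "qvel": joint speeds; "tau": joint torques, N m; "tool_pos": TCP position; "orientation": TCP orientation; "force": force on the tool from outside, world axes, zero at the start; "moment": the same for the moment, N m; "opening": finger opening in m.
Only numpy, scipy, OpenCV 4.12 (cv2) and the standard library are available. Lean on these libraries where they do the work, as an engineer would, in place of code of your own. Each camera call takes 0.05 s, during which the arm holds its last target. There are 200 camera calls.

## Working session

There is one attempt and no reset: what is moved stays moved. The work goes in short steps, Python scripts to look and compute and a tool call to move; the robot and the scene stay as the last step left them, time stands still between calls to the robot, and variables do not carry over. Pictures are saved under pics/ and viewed, about 8 in all and at most 12, crops included, and the job is handed in when it is done.

Besides the shell and the picture viewer there is one more tool, called after ">>>" as name([rows], argument=value, ...), one row to a line, values as JSON. drive_tool: Moves the arm, as the interface text tells. Its arguments: {"type":"object","properties":{"plan":{"type":"array","items":{"type":"array"}}},"required":["plan"]}

```bash
ls; mkdir -p pics
cat > h.py <<'E'
import numpy as np, cv2
from plant import ctrl
from scipy.spatial.transform import Rotation as Rn
def ray(cal,px):
    R=np.array(cal["R"]);t=np.array(cal["t"])
    d=R.T@np.array([(px[0]-cal["cx"])/cal["fx"],(px[1]-cal["cy"])/cal["fy"],1.])
    return -R.T@t,d
def atz(cal,px,z):
    c,d=ray(cal,px); return c+d*(z-c[2])/d[2]
def proj(cal,X):
    p=np.array(cal["R"])@X+np.array(cal["t"]); return np.array([cal["fx"]*p[0]/p[2]+cal["cx"],cal["fy"]*p[1]/p[2]+cal["cy"]])
E
python3 - <<'E'
from h import *
o=ctrl.get_obs(); print({k:np.round(v,3) for k,v in o.items()})
zs=dict(rail_stop=.05,carriage_front=.05,screw_axis=.094,lever_grip=.094,bed=0,carriage=0,funnel_stand=0,grip=0,bezel1=0,bezel2=0,spatula=0)
ims=[]
for c in("top","scene"):
    im=ctrl.snapshot(c); cal=ctrl.get_calibration(c); ims.append(im)
    print(c, "cam", np.round(ray(cal,(256,192))[0],3))
    for n,z in zs.items():
        r=ctrl.landmark_of(c,n)
        for q in r[:3]: print(n,round(q["confidence"],2),np.round(q["pixel"],1),np.round(atz(cal,q["pixel"],z),4))
cv2.imwrite("pics/top.png",cv2.resize(ims[0],(800,600))); cv2.imwrite("pics/scene.png",cv2.resize(ims[1],(800,600)))
E
```

```text
pics
{'clock': np.float64(0.0), 'joint_pos': array([ 9.0420e+01,  2.0593e+01,  6.3400e-01, -2.0000e-02, -7.0136e+01,
       -1.6508e+01]), 'qvel': array([-0.038, -0.069,  0.017,  0.095,  0.013, -0.115]), 'tau': array([-1.0000e-03, -5.8272e+01,  2.9305e+01,  6.9970e+00,  7.0000e-03,
       -0.0000e+00]), 'tool_pos': array([0.187, 0.648, 0.226]), 'orientation': array([  95.037,   89.903, -101.058]), 'force': array([-0.577,  0.239, -0.692]), 'moment': array([-0.01 ,  0.006, -0.012]), 'opening': np.float64(0.088)}
top cam [0.434 0.006 1.159]
carriage_front 0.83 [231.3 198.7] [0.5679 0.0718 0.05  ]
carriage_front 0.52 [229.9 203.4] [0.5539 0.0759 0.05  ]
screw_axis 0.69 [241.4 197. ] [0.5675 0.0405 0.094 ]
lever_grip 0.6 [228.9 189.1] [0.5902 0.0763 0.094 ]
carriage 0.8 [245.  200.3] [0.5689 0.0323 0.    ]
grip 0.69 [178.  153.9] [0.7162 0.2443 0.    ]
grip 0.65 [202.3 166.5] [0.6757 0.1667 0.    ]
grip 0.65 [195.6 138.8] [0.7653 0.1898 0.    ]
bezel1 0.67 [257.5 148.9] [ 0.7323 -0.0066  0.    ]
bezel1 0.56 [236.7 159. ] [0.6997 0.0589 0.    ]
bezel2 0.67 [257.5 148.9] [ 0.7323 -0.0066  0.    ]
bezel2 0.56 [236.7 159. ] [0.6997 0.0589 0.    ]
spatula 0.5 [241.6 243.9] [0.4352 0.0422 0.    ]
scene cam [1.256 0.417 0.908]
rail_stop 0.58 [343.2 215.6] [0.5411 0.1979 0.05  ]
carriage_front 0.72 [290. 204.] [0.573  0.0774 0.05  ]
lever_grip 0.75 [289.2 197.3] [0.5915 0.0836 0.094 ]
lever_grip 0.67 [300.8 180.7] [0.5324 0.0813 0.094 ]
bed 0.77 [296.3 217.1] [0.5621 0.091  0.    ]
funnel_stand 0.6 [183.9 191.9] [ 0.6364 -0.1905  0.    ]
grip 0.95 [329.1 295.7] [0.7155 0.2527 0.    ]
grip 0.88 [361.8 312.1] [0.7153 0.3266 0.    ]
grip 0.71 [290.9 302.3] [0.7709 0.1918 0.    ]
bezel1 0.53 [222.6 249.9] [ 0.7341 -0.0054  0.    ]
bezel1 0.51 [257.9 251.9] [0.6972 0.0659 0.    ]
bezel2 0.53 [222.6 249.9] [ 0.7341 -0.0054  0.    ]
bezel2 0.51 [257.9 251.9] [0.6972 0.0659 0.    ]
spatula 0.71 [299.1 179.2] [0.4464 0.0362 0.    ]
```

View pics/top.png

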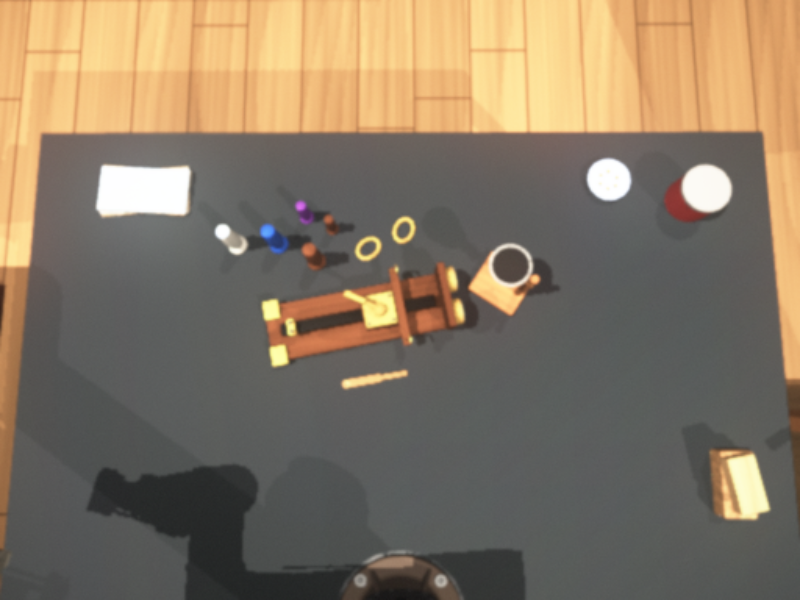

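View pics/scene.png

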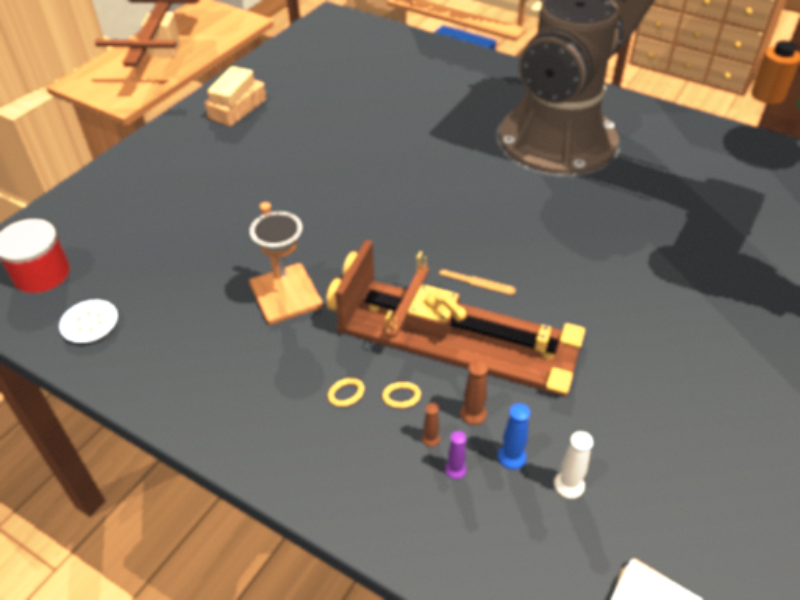

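The top view shows the bed running left (+y). The screw is at about (372,308) in the 800-wide image, the lever points up-left, the stop is at (290,326), and the larger brown grip at (313,256) stands clear of the arm's path. The scene view agrees. Next I'll go above the lever for a wrist look.

```bash
cat >> h.py <<'E'
def pose(o=None):
    o=o or ctrl.get_obs(); return np.array(o["tool_pos"]),Rn.from_euler("xyz",o["orientation"],degrees=True)
def down(yaw):  # tool x down, tool y horizontal at heading yaw+90 (lever heading yaw => tool z along -/+ lever)
    a=np.radians(yaw); x=np.array([0,0,-1.]); y=np.array([-np.sin(a),np.cos(a),0]); return Rn.from_matrix(np.column_stack([x,y,np.cross(x,y)]))
def go(P,R):
    p,r=pose(); return np.round(r.inv().apply(np.array(P)-p)*1000,1),np.round((r.inv()*R).as_rotvec(degrees=True),1)
E
python3 - <<'E'
from h import *
p,r=pose(); print(np.round(r.as_matrix(),3))
for yaw in (58,238): print(yaw,go([.592,.079,.20],down(yaw)))
c=ctrl.get_calibration("wrist"); print(np.round(r.inv().apply(ray(c,(256,192))[0]-p),3), np.round(r.inv().as_matrix()@np.array(c["R"]).T,2),c["fx"])
E
```

```text
[[-0.    -0.277 -0.961]
 [-0.    -0.961  0.277]
 [-1.     0.     0.   ]]
58 (array([  26.5,  435. , -546.9]), array([105.9,   0. ,  -0. ]))
238 (array([  26.5,  435. , -546.9]), array([-74.1,   0. ,   0. ]))
[-0.159  0.    -0.083] [[ 0.   -0.3   0.95]
 [ 1.    0.   -0.  ]
 [-0.    0.95  0.3 ]] 299.683072205412
```

>>> drive_tool([
  [[0.026, 0.435, -0.547], [106, 0, 0], 1],
  [[0.026, 0.435, -0.547], [106, 0, 0], 1],
  [[0.026, 0.435, -0.547], [106, 0, 0], 1],
  [[0.026, 0.435, -0.547], [106, 0, 0], 1],
  [[0.026, 0.435, -0.547], [106, 0, 0], 1],
  [[0.026, 0.435, -0.547], [106, 0, 0], 1],
  [[0.026, 0.435, -0.547], [106, 0, 0], 1],
  [[0.026, 0.435, -0.547], [106, 0, 0], 1],
  [[0.026, 0.435, -0.547], [106, 0, 0], 1],
  [[0.026, 0.435, -0.547], [106, 0, 0], 1],
  [[0.026, 0.435, -0.547], [106, 0, 0], 1],
  [[0.026, 0.435, -0.547], [106, 0, 0], 1],
  [[0.026, 0.435, -0.547], [106, 0, 0], 1],
  [[0.026, 0.435, -0.547], [106, 0, 0], 1],
  [[0.026, 0.435, -0.547], [106, 0, 0], 1],
  [[0.026, 0.435, -0.547], [106, 0, 0], 1],
  [[0.026, 0.435, -0.547], [106, 0, 0], 0.4],
  [[0.026, 0.435, -0.547], [106, 0, 0], 0.4],
  [[0.026, 0.435, -0.547], [106, 0, 0], 0.4],
  [[0.026, 0.435, -0.547], [106, 0, 0], 0.4],
])

```text
clock: 2.87
tool_pos: [0.5919, 0.0789, 0.2004]
orientation: [116.0, 90.0, 173.9]
force: [-0.7, 1.3, 0.2]
opening: 0.0666
```

Run:
```python
from h import *
print(np.round(ctrl.get_obs()["joint_pos"],1),np.round(ctrl.get_obs()["force"],2))
im=ctrl.snapshot("wrist"); cal=ctrl.get_calibration("wrist")
zs=dict(rail_stop=.05,carriage_front=.05,screw_axis=.094,lever_grip=.094,carriage=0,bed=0)
for n,z in zs.items():
    for q in ctrl.landmark_of("wrist",n)[:2]: print(n,round(q["confidence"],2),np.round(q["pixel"],1),np.round(atz(cal,q["pixel"],z),4))
cv2.imwrite("pics/w1.png",cv2.resize(im,(800,600)))
```

```text
[ 26.3  14.3 -11.7  -0.  -64.  -58.5] [-0.73  1.32  0.17]
rail_stop 0.62 [345.3 236.6] [0.5391 0.2005 0.05  ]
carriage_front 0.71 [270.5 156.3] [0.5637 0.0749 0.05  ]
carriage_front 0.25 [114.  165.7] [ 0.7095 -0.0044  0.05  ]
screw_axis 0.56 [248.  136.2] [0.569  0.0396 0.094 ]
screw_axis 0.3 [169.8 196.9] [0.6615 0.0486 0.094 ]
lever_grip 0.8 [251.3 185.6] [0.5907 0.0798 0.094 ]
carriage 0.96 [249.4 123.5] [0.5673 0.0387 0.    ]
bed 0.76 [273.4 152. ] [0.5606 0.0829 0.    ]
bed 0.34 [235.1 254.2] [0.6762 0.1759 0.    ]
```

View pics/w1.png

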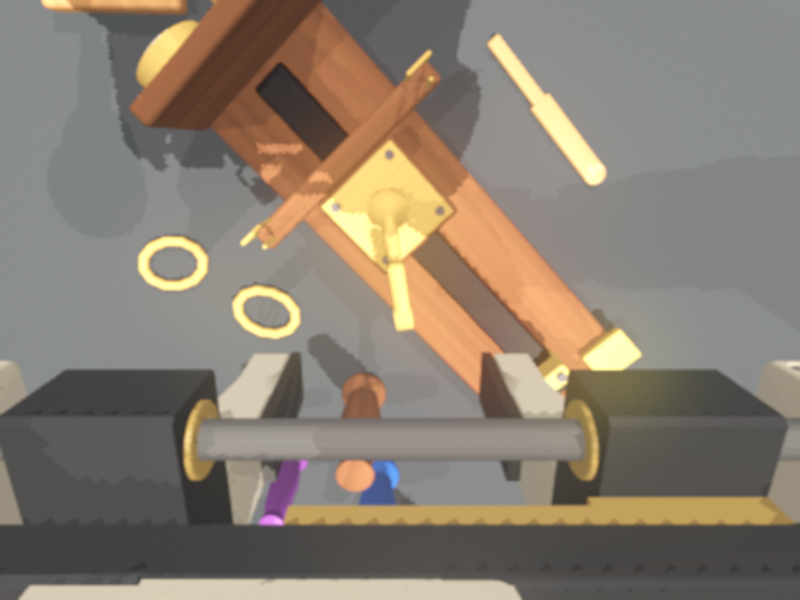

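The wrist view shows the screw hub at (388,205), with the lever running to (403,330) and a clear space around it. I'll refine the lever line from the mask.

Run:
```python
from h import *
im=ctrl.snapshot("wrist"); cal=ctrl.get_calibration("wrist")
for q in ctrl.cut_out("wrist","lever_grip")[:2]:
    m=q["pixels"]; ys,xs=np.nonzero(m); print(q["confidence"],m.sum(),xs.min(),xs.max(),ys.min(),ys.max())
    for r in range(ys.min(),ys.max()+1,4):
        c=np.nonzero(m[r])[0]
        if len(c): 
            a,b=atz(cal,(c.min()-.5,r),.098),atz(cal,(c.max()+.5,r),.098); print(r,c.min(),c.max(),np.round((a+b)[:2]/2,4),round(np.linalg.norm(a-b),4))
v=im[120:230,200:310]; cv2.imwrite("pics/w1c.png",cv2.resize(v,(770,770*110//110))[:600] if 0 else cv2.resize(v,(600,600),interpolation=cv2.INTER_CUBIC))
```

```text
0.88 1072 235 262 121 208
121 246 246 [0.5635 0.0275] 0.0009
125 239 255 [0.5646 0.0308] 0.0146
129 236 257 [0.5668 0.0334] 0.019
133 235 258 [0.5686 0.0363] 0.0208
137 236 258 [0.5701 0.0395] 0.02
141 238 256 [0.5719 0.0424] 0.0166
145 243 253 [0.573  0.0459] 0.0096
149 245 253 [0.5742 0.0493] 0.0079
153 246 253 [0.5757 0.0526] 0.0071
157 247 254 [0.5768 0.0561] 0.0071
161 247 254 [0.5788 0.0592] 0.0071
165 248 255 [0.5799 0.0627] 0.0072
169 248 257 [0.5811 0.0664] 0.009
173 247 258 [0.5831 0.0695] 0.0108
177 248 258 [0.5847 0.0729] 0.01
181 249 259 [0.5859 0.0766] 0.01
185 250 259 [0.5875 0.0801] 0.0091
189 251 259 [0.5892 0.0836] 0.0083
193 251 260 [0.5908 0.0872] 0.0092
197 252 261 [0.5921 0.091 ] 0.0093
201 252 261 [0.5941 0.0943] 0.0093
205 253 262 [0.5954 0.0982] 0.0093
0.74 1096 214 245 237 312
237 231 234 [0.6333 0.1136] 0.0039
241 222 241 [0.6365 0.1167] 0.0194
245 219 244 [0.6389 0.1204] 0.0254
249 218 245 [0.6413 0.1241] 0.0275
253 218 245 [0.6437 0.1278] 0.0276
257 219 243 [0.6465 0.1313] 0.0248
261 218 242 [0.6498 0.1345] 0.0249
265 217 242 [0.6528 0.1381] 0.026
297 215 236 [0.6771 0.1677] 0.0228
301 214 237 [0.6798 0.1718] 0.025
305 214 237 [0.6826 0.176 ] 0.0252
309 217 235 [0.6849 0.1805] 0.02
```

View pics/w1c.png

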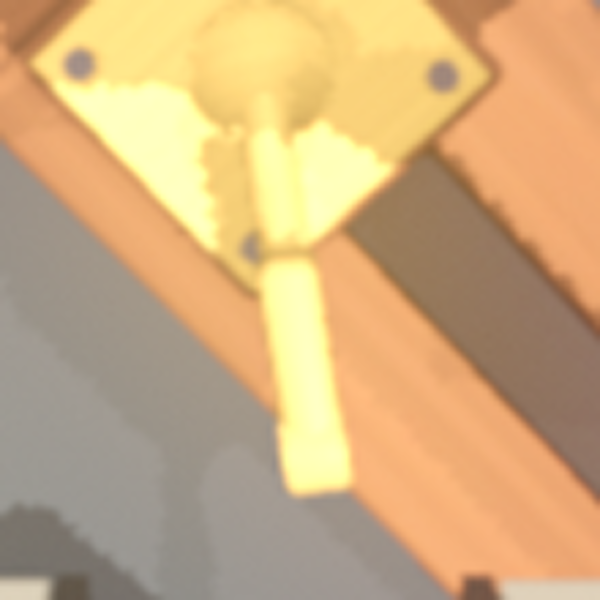

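>>> drive_tool([
  [[0, 0.005, -0.0013], [-5, 0, 0], 0.4],
  [[0, 0.005, -0.0013], [-8.3, 0, 0], 0.4],
  [[0.01, 0.005, -0.0013], [-8.3, 0, 0], 0.4],
  [[0.025, 0.005, -0.0013], [-8.3, 0, 0], 0.4],
  [[0.045, 0.005, -0.0013], [-8.3, 0, 0], 0.4],
  [[0.06, 0.005, -0.0013], [-8.3, 0, 0], 0.4],
  [[0.075, 0.005, -0.0013], [-8.3, 0, 0], 0.4],
  [[0.085, 0.005, -0.0013], [-8.3, 0, 0], 0.4],
  [[0.095, 0.005, -0.0013], [-8.3, 0, 0], 0.4],
  [[0.105, 0.005, -0.0013], [-8.3, 0, 0], 0.4],
  [[0.112, 0.005, -0.0013], [-8.3, 0, 0], 0.4],
  [[0.118, 0.005, -0.0013], [-8.3, 0, 0], 0.4],
  [[0.123, 0.005, -0.0013], [-8.3, 0, 0], 0.4],
  [[0.123, 0.005, -0.0013], [-8.3, 0, 0], 0.2],
  [[0.123, 0.005, -0.0013], [-8.3, 0, 0], 0.2],
  [[0.123, 0.005, -0.0013], [-8.3, 0, 0], 0.2],
  [[0.123, 0.005, -0.0013], [-8.3, 0, 0], 0.2],
])

```text
clock: 4.73
tool_pos: [0.5874, 0.0812, 0.0783]
orientation: [-43.3, 89.9, 23.0]
force: [0.5, -1.1, -0.1]
opening: 0.0183
```

Run:
```python
from h import *
o=ctrl.get_obs(); print(np.round(o["force"],2),np.round(o["moment"],3),o["opening"],o["tool_pos"])
im=ctrl.snapshot("wrist"); cv2.imwrite("pics/w2.png",cv2.resize(im[80:384],(800,475)))
```

```text
[ 0.52 -1.06 -0.12] [ 0.158 -0.073  0.008] 0.01833213726135507 [0.5874016  0.0812331  0.07832914]
```

View pics/w2.png

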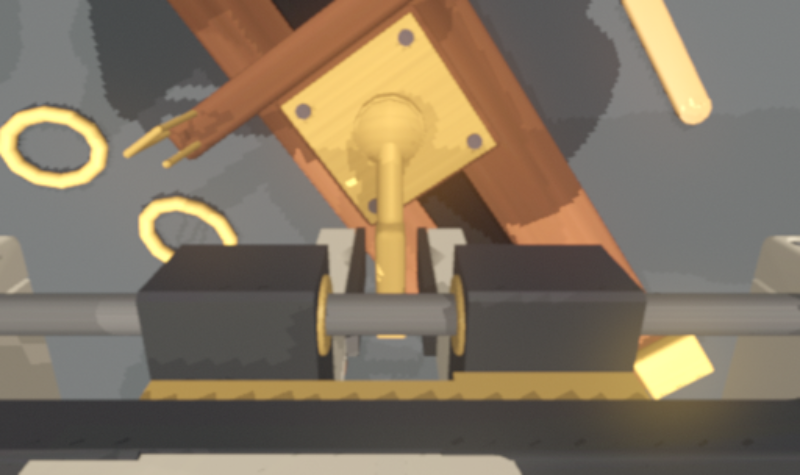

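Lever sits centred between the fingers (column 390 versus mid 392), square and clear of the plate. Starting gentle first loosening arc, loosely held.

>>> drive_tool([
  [[0, 0, 0], [0, 0, 0], 0.15],
  [[0, 0, 0], [0, 0, 0], 0.15],
  [[0, 0.001, 0], [-1.2, 0, 0], 0.15],
  [[0, 0.002, 0], [-2.4, 0, 0], 0.15],
  [[0, 0.003, 0], [-3.6, 0, 0], 0.15],
  [[0, 0.004, 0], [-4.8, 0, 0], 0.15],
  [[0, 0.0045, 0], [-5.0, 0, 0], 0.15],
])

```text
clock: 5.37
tool_pos: [0.5832, 0.0831, 0.0784]
orientation: [-50.4, 89.9, 21.0]
force: [0.2, -0.8, 0.4]
opening: 0.0133
```

>>> drive_tool([
  [[0, 0.001, 0], [-1.2, 0, 0], 0.15],
  [[0, 0.002, 0], [-2.4, 0, 0], 0.15],
  [[0, 0.003, 0], [-3.6, 0, 0], 0.15],
  [[0, 0.003, 0], [-3.6, 0, 0], 0.15],
])

```text
clock: 5.7
tool_pos: [0.5804, 0.0841, 0.0784]
orientation: [-55.5, 89.9, 19.6]
force: [1.2, -1.7, 0.1]
opening: 0.0132
```

>>> drive_tool([
  [[0, 0.001, 0], [-1.2, 0, 0], 0.15],
  [[0, 0.002, 0], [-2.5, 0, 0], 0.15],
  [[0, 0.002, 0], [-2.5, 0, 0], 0.15],
])

```text
clock: 5.95
tool_pos: [0.5787, 0.0846, 0.0785]
orientation: [-61.5, 89.9, 16.2]
force: [2.3, -1.4, -1.4]
opening: 0.0131
```

>>> drive_tool([
  [[0, 0.001, 0], [-1.2, 0, 0], 0.15],
  [[0, 0.002, 0], [-2.5, 0, 0], 0.15],
  [[0, 0.002, 0], [-2.5, 0, 0], 0.15],
])

```text
clock: 6.2
tool_pos: [0.5766, 0.0852, 0.0786]
orientation: [-61.0, 89.9, 19.3]
force: [1.5, -1.2, 0.1]
opening: 0.0131
```

>>> drive_tool([
  [[0, 0.001, 0], [-1.2, 0, 0], 0.15],
  [[0, 0.002, -0.0005], [-2.5, 0, 0], 0.15],
  [[0, 0.002, -0.0005], [-2.5, 0, 0], 0.15],
])

```text
clock: 6.45
tool_pos: [0.5746, 0.0854, 0.0787]
orientation: [-56.4, 89.8, 26.6]
force: [2.0, 1.6, -0.4]
opening: 0.0133
```

>>> drive_tool([
  [[0, 0.001, 0], [-1.2, 0, 0], 0.15],
  [[0, 0.002, -0.0005], [-2.5, 0, 0], 0.15],
  [[0, 0.002, -0.0005], [-2.5, 0, 0], 0.15],
])

```text
clock: 6.7
tool_pos: [0.5734, 0.0854, 0.0788]
orientation: [-63.7, 89.7, 21.9]
force: [6.9, -1.4, -3.6]
opening: 0.0133
```

Bound at about +0.28 rad (6.9 N; the arm is stiff, so 1.2 mm steps near binding). Reversing.

>>> drive_tool([
  [[0, -0.002, 0], [2.5, 0, 0], 0.15],
  [[0, -0.003, -0.0001], [3.7, 0, 0], 0.15],
  [[0, -0.004, -0.0002], [5, 0, 0], 0.15],
  [[0, -0.005, -0.0003], [6.2, 0, 0], 0.15],
  [[0, -0.006, -0.0004], [7.5, 0, 0], 0.15],
  [[0, -0.007, -0.0005], [8.7, 0, 0], 0.15],
  [[0, -0.008, -0.0007], [10, 0, 0], 0.15],
  [[0, -0.009, -0.0009], [11.2, 0, 0], 0.15],
  [[0, -0.01, -0.0011], [12.5, 0, 0], 0.15],
  [[0, -0.0109, -0.0013], [13.7, 0, 0], 0.15],
  [[0, -0.0119, -0.0016], [15, 0, 0], 0.15],
  [[0, -0.0129, -0.0018], [16.2, 0, 0], 0.15],
  [[0, -0.0138, -0.0021], [17.5, 0, 0], 0.15],
  [[0, -0.0148, -0.0024], [18.7, 0, 0], 0.15],
  [[0, -0.0157, -0.0028], [20, 0, 0], 0.15],
  [[0, -0.0167, -0.0031], [21.2, 0, 0], 0.15],
  [[0, -0.0176, -0.0035], [22.5, 0, 0], 0.15],
  [[0, -0.0185, -0.0039], [23.7, 0, 0], 0.15],
  [[0, -0.0194, -0.0043], [25, 0, 0], 0.15],
  [[0, -0.0194, -0.0043], [25, 0, 0], 0.15],
])

```text
clock: 8.37
tool_pos: [0.5926, 0.0795, 0.0789]
orientation: [-39.0, 89.7, 21.5]
force: [-0.3, 0.7, -0.3]
opening: 0.0135
```

>>> drive_tool([
  [[0, -0.0008, -0.0005], [1, 0, 0], 0.15],
  [[0, -0.0016, -0.001], [2, 0, 0], 0.15],
])

```text
clock: 8.53
tool_pos: [0.5937, 0.0782, 0.079]
orientation: [-33.6, 89.7, 24.8]
force: [-1.0, 2.9, 0.3]
opening: 0.0138
```

>>> drive_tool([
  [[0, -0.0008, -0.0005], [1, 0, 0], 0.15],
  [[0, -0.0015, -0.0007], [2, 0, 0], 0.15],
  [[0, -0.0015, -0.0007], [2, 0, 0], 0.15],
])

```text
clock: 8.78
tool_pos: [0.5946, 0.0769, 0.0789]
orientation: [-30.0, 89.7, 26.3]
force: [-0.9, 1.3, -0.6]
opening: 0.0132
```

>>> drive_tool([
  [[0, -0.0008, -0.0003], [1, 0, 0], 0.15],
  [[0, -0.0016, -0.0005], [2, 0, 0], 0.15],
  [[0, -0.0016, -0.0005], [2, 0, 0], 0.15],
])

```text
clock: 9.03
tool_pos: [0.5958, 0.0755, 0.079]
orientation: [-28.6, 89.7, 25.7]
force: [-0.9, 1.3, -0.5]
opening: 0.0132
```

>>> drive_tool([
  [[0, -0.0008, -0.0002], [1, 0, 0], 0.15],
  [[0, -0.0016, -0.0003], [2, 0, 0], 0.15],
  [[0, -0.0016, -0.0003], [2, 0, 0], 0.15],
])

```text
clock: 9.28
tool_pos: [0.5971, 0.0742, 0.079]
orientation: [-27.4, 89.7, 24.8]
force: [-1.6, 1.4, -0.0]
opening: 0.0132
```

>>> drive_tool([
  [[0, -0.0008, -0.0002], [1, 0, 0], 0.15],
  [[0, -0.0015, -0.0003], [2, 0, 0], 0.15],
  [[0, -0.0015, -0.0003], [2, 0, 0], 0.15],
])

```text
clock: 9.53
tool_pos: [0.5983, 0.073, 0.079]
orientation: [-26.0, 89.7, 24.1]
force: [-1.5, 1.6, -0.3]
opening: 0.0132
```

>>> drive_tool([
  [[0, -0.0008, -0.0002], [1, 0, 0], 0.15],
  [[0, -0.0015, -0.0003], [2, 0, 0], 0.15],
  [[0, -0.0015, -0.0003], [2, 0, 0], 0.15],
])

```text
clock: 9.78
tool_pos: [0.5992, 0.0719, 0.079]
orientation: [-22.1, 89.7, 25.9]
force: [-1.9, 3.3, -0.1]
opening: 0.0131
```

>>> drive_tool([
  [[0, -0.0008, -0.0002], [1, 0, 0], 0.15],
  [[0, -0.0014, -0.0003], [1.8, 0, 0], 0.15],
  [[0, -0.0014, -0.0003], [1.8, 0, 0], 0.15],
])

```text
clock: 10.03
tool_pos: [0.5998, 0.071, 0.0789]
orientation: [-14.8, 89.7, 31.2]
force: [-3.0, 5.9, 1.2]
opening: 0.0137
```

>>> drive_tool([
  [[0, -0.0007, -0.0002], [0.8, 0, 0], 0.15],
  [[0, -0.0011, -0.0002], [0.8, 0, 0], 0.15],
  [[0, -0.0011, -0.0002], [0.8, 0, 0], 0.15],
])

```text
clock: 10.28
tool_pos: [0.6, 0.0704, 0.0789]
orientation: [-7.0, 89.7, 38.2]
force: [-5.3, 6.2, 2.9]
opening: 0.0129
```

Bound on the tightening side at about −0.33 (8 N). Back to loosening.

>>> drive_tool([
  [[0, 0.002, 0], [-2.5, 0, 0], 0.15],
  [[0, 0.003, -0.0001], [-3.8, 0, 0], 0.15],
  [[0, 0.004, -0.0002], [-5.1, 0, 0], 0.15],
  [[0, 0.005, -0.0003], [-6.4, 0, 0], 0.15],
  [[0, 0.006, -0.0004], [-7.7, 0, 0], 0.15],
  [[0, 0.007, -0.0005], [-9, 0, 0], 0.15],
  [[0, 0.008, -0.0007], [-10.3, 0, 0], 0.15],
  [[0, 0.009, -0.0009], [-11.6, 0, 0], 0.15],
  [[0, 0.01, -0.0011], [-12.9, 0, 0], 0.15],
  [[0, 0.011, -0.0014], [-14.2, 0, 0], 0.15],
  [[0, 0.012, -0.0016], [-15.5, 0, 0], 0.15],
  [[0, 0.013, -0.0019], [-16.8, 0, 0], 0.15],
  [[0, 0.014, -0.0022], [-18.1, 0, 0], 0.15],
  [[0, 0.015, -0.0026], [-19.4, 0, 0], 0.15],
  [[0, 0.0159, -0.0029], [-20.7, 0, 0], 0.15],
  [[0, 0.0168, -0.0033], [-22, 0, 0], 0.15],
  [[0, 0.0178, -0.0037], [-23.3, 0, 0], 0.15],
  [[0, 0.0187, -0.0041], [-24.6, 0, 0], 0.15],
  [[0, 0.0196, -0.0046], [-25.9, 0, 0], 0.15],
  [[0, 0.0205, -0.005], [-27.2, 0, 0], 0.15],
])

```text
clock: 11.95
tool_pos: [0.5818, 0.0813, 0.0789]
orientation: [-34.4, 89.7, 38.2]
force: [0.3, -0.8, -0.1]
opening: 0.0131
```

>>> drive_tool([
  [[0, 0.001, 0], [-1.3, 0, 0], 0.15],
  [[0, 0.002, 0], [-2.6, 0, 0], 0.15],
  [[0, 0.003, -0.0001], [-3.9, 0, 0], 0.15],
  [[0, 0.004, -0.0002], [-5.1, 0, 0], 0.15],
  [[0, 0.004, -0.0002], [-5.1, 0, 0], 0.15],
])

```text
clock: 12.37
tool_pos: [0.5782, 0.0825, 0.079]
orientation: [-40.9, 89.6, 36.8]
force: [3.4, -0.1, -1.1]
opening: 0.0131
```

>>> drive_tool([
  [[0, 0.0008, 0], [-1, 0, 0], 0.15],
  [[0, 0.0015, 0], [-2, 0, 0], 0.15],
  [[0, 0.0015, 0], [-2, 0, 0], 0.15],
])

```text
clock: 12.62
tool_pos: [0.5766, 0.0829, 0.079]
orientation: [-42.5, 89.6, 37.4]
force: [0.7, -0.1, 0.1]
opening: 0.0133
```

>>> drive_tool([
  [[0, 0.0008, 0], [-1, 0, 0], 0.15],
  [[0, 0.0015, 0], [-2, 0, 0], 0.15],
  [[0, 0.0015, 0], [-2, 0, 0], 0.15],
])

```text
clock: 12.87
tool_pos: [0.5751, 0.0831, 0.079]
orientation: [-45.8, 89.6, 36.2]
force: [2.6, -0.6, -1.4]
opening: 0.0129
```

>>> drive_tool([
  [[0, 0.0008, 0], [-1, 0, 0], 0.15],
  [[0, 0.0015, 0], [-2, 0, 0], 0.15],
  [[0, 0.0015, 0], [-2, 0, 0], 0.15],
])

```text
clock: 13.12
tool_pos: [0.5738, 0.0836, 0.0792]
orientation: [-47.7, 89.6, 36.3]
force: [3.4, -0.8, -1.5]
opening: 0.0132
```

>>> drive_tool([
  [[0, 0.0008, 0], [-1, 0, 0], 0.15],
  [[0, 0.0015, -0.0002], [-2, 0, 0], 0.15],
  [[0, 0.0015, -0.0002], [-2, 0, 0], 0.15],
])

```text
clock: 13.37
tool_pos: [0.5728, 0.0837, 0.0793]
orientation: [-53.3, 89.5, 32.9]
force: [5.2, -1.3, -2.3]
opening: 0.0133
```

>>> drive_tool([
  [[0, 0.0007, 0], [-0.8, 0, 0], 0.15],
  [[0, 0.0012, -0.0002], [-1, 0, 0], 0.15],
  [[0, 0.0012, -0.0002], [-1, 0, 0], 0.15],
])

```text
clock: 13.62
tool_pos: [0.5725, 0.0836, 0.0794]
orientation: [-58.4, 89.4, 28.9]
force: [7.3, -2.6, -4.0]
opening: 0.013
```

>>> drive_tool([
  [[0, -0.002, 0], [2.2, 0, 0], 0.15],
  [[0, -0.003, -0.0001], [3.5, 0, 0], 0.15],
  [[0, -0.004, -0.0002], [4.8, 0, 0], 0.15],
  [[0.0005, -0.005, -0.0003], [6, 0, 0], 0.15],
  [[0.0005, -0.006, -0.0004], [7.3, 0, 0], 0.15],
  [[0.0005, -0.007, -0.0005], [8.6, 0, 0], 0.15],
  [[0.001, -0.008, -0.0007], [9.9, 0, 0], 0.15],
  [[0.001, -0.009, -0.0009], [11.2, 0, 0], 0.15],
  [[0.001, -0.01, -0.0011], [12.5, 0, 0], 0.15],
  [[0.001, -0.011, -0.0014], [13.8, 0, 0], 0.15],
  [[0.001, -0.012, -0.0016], [15.1, 0, 0], 0.15],
  [[0.001, -0.013, -0.0019], [16.4, 0, 0], 0.15],
  [[0.001, -0.014, -0.0022], [17.7, 0, 0], 0.15],
  [[0.001, -0.015, -0.0026], [19, 0, 0], 0.15],
  [[0.001, -0.0159, -0.0029], [20.3, 0, 0], 0.15],
  [[0.001, -0.0168, -0.0033], [21.6, 0, 0], 0.15],
  [[0.001, -0.0178, -0.0037], [22.9, 0, 0], 0.15],
  [[0.001, -0.0187, -0.0041], [24.2, 0, 0], 0.15],
  [[0.001, -0.0196, -0.0046], [25.5, 0, 0], 0.15],
  [[0.001, -0.0205, -0.005], [26.8, 0, 0], 0.15],
])

```text
clock: 15.28
tool_pos: [0.5928, 0.0776, 0.0785]
orientation: [-31.1, 89.4, 29.2]
force: [-0.5, 0.4, -0.4]
opening: 0.0128
```

>>> drive_tool([
  [[0, -0.001, 0], [1.3, 0, 0], 0.15],
  [[0, -0.002, 0], [2.6, 0, 0], 0.15],
  [[0, -0.003, -0.0001], [3.9, 0, 0], 0.15],
  [[0, -0.004, -0.0002], [5.1, 0, 0], 0.15],
  [[0, -0.004, -0.0002], [5.1, 0, 0], 0.15],
])

```text
clock: 15.7
tool_pos: [0.5962, 0.0753, 0.0785]
orientation: [-26.0, 89.5, 29.1]
force: [-1.3, 0.6, -0.4]
opening: 0.0132
```

>>> drive_tool([
  [[0, -0.0008, 0], [1, 0, 0], 0.15],
  [[0, -0.0015, -0.0001], [2, 0, 0], 0.15],
  [[0, -0.0015, -0.0001], [2, 0, 0], 0.15],
])

```text
clock: 15.95
tool_pos: [0.5975, 0.0743, 0.0785]
orientation: [-24.3, 89.4, 28.7]
force: [-1.9, 0.5, -0.2]
opening: 0.0133
```

>>> drive_tool([
  [[0, -0.0008, 0], [1, 0, 0], 0.15],
  [[0, -0.0015, -0.0001], [2, 0, 0], 0.15],
  [[0, -0.0015, -0.0001], [2, 0, 0], 0.15],
])

```text
clock: 16.2
tool_pos: [0.5988, 0.0732, 0.0785]
orientation: [-22.6, 89.4, 28.3]
force: [-1.5, 0.1, -0.2]
opening: 0.0133
```

>>> drive_tool([
  [[0, -0.0008, 0], [1, 0, 0], 0.15],
  [[0, -0.0015, -0.0001], [2, 0, 0], 0.15],
  [[0, -0.0015, -0.0001], [2, 0, 0], 0.15],
])

```text
clock: 16.45
tool_pos: [0.5997, 0.0722, 0.0784]
orientation: [-19.3, 89.5, 29.5]
force: [-4.1, 0.9, 0.7]
opening: 0.013
```

>>> drive_tool([
  [[0, -0.0008, 0], [1, 0, 0], 0.15],
  [[0, -0.0014, -0.0001], [1.5, 0, 0], 0.15],
  [[0, -0.0014, -0.0001], [1.5, 0, 0], 0.15],
])

```text
clock: 16.7
tool_pos: [0.6003, 0.0711, 0.0784]
orientation: [-16.0, 89.5, 31.3]
force: [-4.1, 1.8, 2.1]
opening: 0.0131
```

>>> drive_tool([
  [[0, -0.0008, 0], [0.8, 0, 0], 0.15],
  [[0, -0.0013, -0.0001], [1.2, 0, 0], 0.15],
  [[0, -0.0013, -0.0001], [1.2, 0, 0], 0.15],
])

```text
clock: 16.95
tool_pos: [0.6006, 0.0706, 0.0784]
orientation: [-8.3, 89.5, 37.7]
force: [-6.7, 4.4, 2.7]
opening: 0.0132
```

>>> drive_tool([
  [[0, 0.002, 0], [-2.3, 0, 0], 0.15],
  [[0, 0.003, -0.0001], [-3.6, 0, 0], 0.15],
  [[0, 0.004, -0.0002], [-4.9, 0, 0], 0.15],
  [[0, 0.005, -0.0003], [-6.2, 0, 0], 0.15],
  [[0, 0.006, -0.0004], [-7.5, 0, 0], 0.15],
  [[0, 0.007, -0.0005], [-8.8, 0, 0], 0.15],
  [[0, 0.008, -0.0007], [-10.1, 0, 0], 0.15],
  [[0, 0.009, -0.0009], [-11.4, 0, 0], 0.15],
  [[0, 0.01, -0.0011], [-12.7, 0, 0], 0.15],
  [[0, 0.011, -0.0014], [-14, 0, 0], 0.15],
  [[0, 0.012, -0.0016], [-15.3, 0, 0], 0.15],
  [[0, 0.013, -0.0019], [-16.6, 0, 0], 0.15],
  [[0, 0.014, -0.0022], [-17.9, 0, 0], 0.15],
  [[0, 0.015, -0.0026], [-19.2, 0, 0], 0.15],
  [[0, 0.0159, -0.0029], [-20.5, 0, 0], 0.15],
  [[0, 0.0168, -0.0033], [-21.8, 0, 0], 0.15],
  [[0, 0.0178, -0.0037], [-23.1, 0, 0], 0.15],
  [[0, 0.0187, -0.0041], [-24.4, 0, 0], 0.15],
  [[0, 0.0196, -0.0046], [-25.7, 0, 0], 0.15],
  [[0, 0.0205, -0.005], [-27, 0, 0], 0.15],
])

```text
clock: 18.62
tool_pos: [0.5822, 0.0812, 0.0782]
orientation: [-34.9, 89.5, 38.2]
force: [1.4, 0.7, 0.3]
opening: 0.0132
```

>>> drive_tool([
  [[0, 0.001, 0], [-1.3, 0, 0], 0.15],
  [[0, 0.002, 0], [-2.6, 0, 0], 0.15],
  [[0, 0.003, -0.0001], [-3.9, 0, 0], 0.15],
  [[0, 0.004, -0.0002], [-5.1, 0, 0], 0.15],
  [[0, 0.0048, -0.0003], [-6.1, 0, 0], 0.15],
  [[0, 0.0048, -0.0003], [-6.1, 0, 0], 0.15],
])

```text
clock: 19.12
tool_pos: [0.5775, 0.0824, 0.0783]
orientation: [-40.4, 89.5, 38.9]
force: [1.5, 0.9, 1.2]
opening: 0.0129
```

>>> drive_tool([
  [[0, 0.0008, 0], [-1, 0, 0], 0.15],
  [[0, 0.0016, 0], [-2, 0, 0], 0.15],
  [[0, 0.0016, 0], [-2, 0, 0], 0.15],
])

```text
clock: 19.37
tool_pos: [0.5759, 0.0827, 0.0783]
orientation: [-43.4, 89.5, 38.0]
force: [2.1, -0.3, -0.5]
opening: 0.013
```

>>> drive_tool([
  [[0, 0.0008, 0], [-1, 0, 0], 0.15],
  [[0, 0.0016, 0], [-2, 0, 0], 0.15],
  [[0, 0.0016, 0], [-2, 0, 0], 0.15],
])

```text
clock: 19.62
tool_pos: [0.5742, 0.083, 0.0783]
orientation: [-44.9, 89.5, 38.6]
force: [2.6, 0.0, -0.2]
opening: 0.0131
```

>>> drive_tool([
  [[0, 0.0008, 0], [-1, 0, 0], 0.15],
  [[0, 0.0015, 0], [-1.8, 0, 0], 0.15],
  [[0, 0.0015, 0], [-1.8, 0, 0], 0.15],
])

```text
clock: 19.87
tool_pos: [0.5722, 0.0832, 0.0783]
orientation: [-44.2, 89.5, 41.2]
force: [0.8, 0.8, 0.3]
opening: 0.0126
```

>>> drive_tool([
  [[0, 0.0008, 0], [-1, 0, 0], 0.15],
  [[0, 0.0015, 0], [-2, 0, 0], 0.15],
  [[0, 0.0015, 0], [-2, 0, 0], 0.15],
])

```text
clock: 20.12
tool_pos: [0.57, 0.0832, 0.078]
orientation: [-41.6, 89.6, 45.8]
force: [0.3, -0.2, -0.8]
opening: 0.0134
```

>>> drive_tool([
  [[0, 0.0008, 0], [-1, 0, 0], 0.15],
  [[0, 0.0015, 0], [-2, 0, 0], 0.15],
  [[0, 0.0015, 0], [-2, 0, 0], 0.15],
])

```text
clock: 20.37
tool_pos: [0.5682, 0.0831, 0.0779]
orientation: [-42.3, 89.6, 47.2]
force: [0.2, -1.2, 0.3]
opening: 0.013
```

>>> drive_tool([
  [[0, 0.0008, 0], [-1, 0, 0], 0.15],
  [[0, 0.0016, 0], [-2, 0, 0], 0.15],
  [[0, 0.0024, -0.0001], [-3, 0, 0], 0.15],
  [[0, 0.0024, -0.0001], [-3, 0, 0], 0.15],
])

```text
clock: 20.7
tool_pos: [0.5656, 0.083, 0.0779]
orientation: [-44.8, 89.6, 47.8]
force: [-0.0, -0.5, 0.6]
opening: 0.0131
```

It runs past every earlier bind without load. Carrying on to about 60°.

>>> drive_tool([
  [[0, 0.0013, 0], [-1.7, 0, 0], 0.15],
  [[0, 0.0026, -0.0001], [-3.4, 0, 0], 0.15],
  [[0, 0.004, -0.0002], [-5.1, 0, 0], 0.15],
  [[0, 0.0053, -0.0003], [-6.8, 0, 0], 0.15],
  [[0, 0.0066, -0.0005], [-8.5, 0, 0], 0.15],
  [[0, 0.0079, -0.0007], [-10.2, 0, 0], 0.15],
  [[0, 0.0092, -0.001], [-11.9, 0, 0], 0.15],
  [[0, 0.0105, -0.0012], [-13.6, 0, 0], 0.15],
  [[0, 0.0117, -0.0016], [-15.3, 0, 0], 0.15],
  [[0, 0.013, -0.0019], [-17, 0, 0], 0.15],
  [[0, 0.0143, -0.0023], [-18.7, 0, 0], 0.15],
  [[0, 0.0155, -0.0028], [-20.4, 0, 0], 0.15],
  [[0, 0.0167, -0.0033], [-22.1, 0, 0], 0.15],
  [[0, 0.018, -0.0038], [-23.8, 0, 0], 0.15],
  [[0, 0.0192, -0.0043], [-25.5, 0, 0], 0.15],
  [[0, 0.0203, -0.0049], [-27.2, 0, 0], 0.15],
  [[0, 0.0215, -0.0055], [-28.9, 0, 0], 0.15],
  [[0, 0.0227, -0.0062], [-30.6, 0, 0], 0.15],
  [[0, 0.0238, -0.0069], [-32.3, 0, 0], 0.15],
  [[0, 0.0249, -0.0076], [-34, 0, 0], 0.15],
])

```text
clock: 22.37
tool_pos: [0.5412, 0.0744, 0.0779]
orientation: [-80.3, 89.6, 46.4]
force: [1.1, -0.4, 1.1]
opening: 0.013
```

Run:
```python
from h import *
o=ctrl.get_obs(); print(np.round(o["joint_pos"],1),np.round(o["force"],2),o["tool_pos"])
im=ctrl.snapshot("wrist"); cal=ctrl.get_calibration("wrist")
for n,z in dict(rail_stop=.05,carriage_front=.05,screw_axis=.094,lever_grip=.094,carriage=0,bed=0).items():
    for q in ctrl.landmark_of("wrist",n)[:1]: print(n,round(q["confidence"],2),np.round(q["pixel"],1),np.round(atz(cal,q["pixel"],z),4))
cv2.imwrite("pics/w3.png",cv2.resize(im,(800,600)))
```

```text
[ 28.3  16.7 -26.7  -0.2 -46.2   8.5] [ 1.06 -0.36  1.1 ] [0.54120942 0.07442853 0.07788493]
rail_stop 0.62 [228.  194.5] [0.5637 0.068  0.05  ]
carriage_front 0.59 [225.7 199. ] [0.5631 0.0715 0.05  ]
screw_axis 0.77 [241. 170.] [0.5722 0.0394 0.094 ]
lever_grip 0.69 [243.2 253.7] [0.5438 0.0761 0.094 ]
carriage 0.82 [245.5 142. ] [0.5712 0.0403 0.    ]
bed 0.91 [227.1 187. ] [0.5612 0.0795 0.    ]
```

View pics/w3.png

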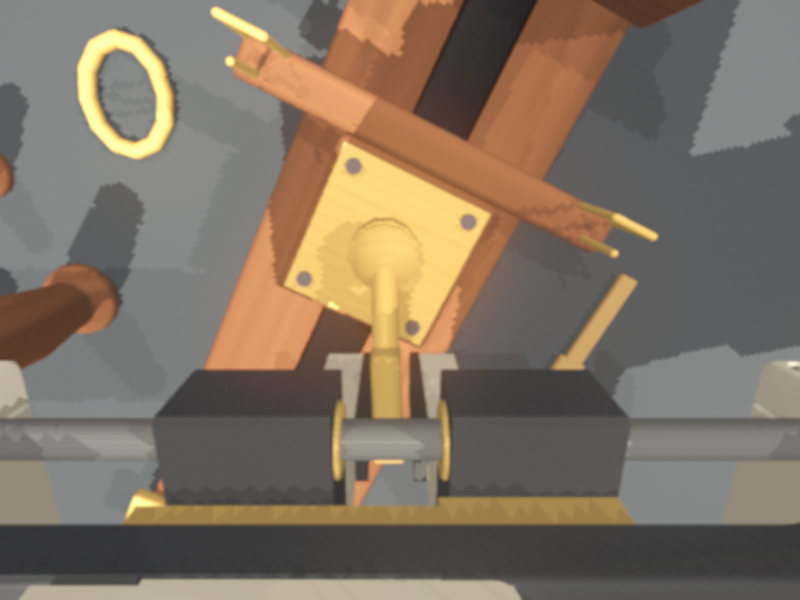

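Lever followed to about 60° (hub at (385,250), lever straight down between the pads). Measuring the bed direction from the plate, then pinching.

Run:
```python
from h import *
cal=ctrl.get_calibration("wrist")
P=[atz(cal,(a/1.5625,b/1.5625),.064)[:2] for a,b in((345,140),(287,287),(492,213),(418,345))]
for a,b in((0,1),(2,3),(2,0),(3,1)): d=P[b]-P[a]; print(np.linalg.norm(d),np.degrees(np.arctan2(d[1],d[0])))
C=np.mean(P,0);print("centre",C)
E1=[atz(cal,(a/1.5625,b/1.5625),.018)[:2] for a,b in((345,0),(205,370))]; d=E1[1]-E1[0];print("bed edge",np.degrees(np.arctan2(d[1],d[0])))
for c in("top","scene"):
    ctrl.snapshot(c);k=ctrl.get_calibration(c)
    for n,z in dict(bed=0,rail_stop=.05,carriage_front=.05).items():
        for q in ctrl.landmark_of(c,n)[:1]: print(c,n,round(q["confidence"],2),np.round(atz(k,q["pixel"],z),4))
p,r=pose()
for b in(99,100,101): u=np.array([np.cos(np.radians(b)),np.sin(np.radians(b)),0]); print(b,np.round(r.inv().apply(u),4))
```

```text
0.05900444645997299 102.59194462819505
0.05883487002364242 100.19917217525298
0.0588803698078451 11.01650195257506
0.05641910050240623 11.172141918924973
centre [0.56927268 0.0393241 ]
bed edge 101.74436724547725
top bed 0.94 [0.5614 0.0812 0.    ]
top carriage_front 0.19 [ 0.729  -0.0067  0.05  ]
scene bed 0.63 [0.5578 0.0854 0.    ]
scene rail_stop 0.68 [0.5422 0.1937 0.05  ]
scene carriage_front 0.89 [0.5692 0.0772 0.05  ]
99 [ 0.0041 -0.4633  0.8862]
100 [ 0.004  -0.4477  0.8942]
101 [ 0.0039 -0.432   0.9018]
```

>>> drive_tool([
  [[0, 0, 0], [0, 0, 0], 0.1],
  [[0, 0, 0], [0, 0, 0], 0.05],
  [[0, 0, 0], [0, 0, 0], 0.0],
  [[0, 0, 0], [0, 0, 0], 0.0],
])

```text
clock: 23.45
tool_pos: [0.542, 0.0749, 0.0779]
orientation: [-83.3, 89.5, 43.3]
force: [4.5, 2.0, -4.9]
opening: 0.0098
```

>>> drive_tool([
  [[0, -0.0009, 0.0018], [0, 0, 0], 0],
  [[0, -0.0021, 0.0045], [0, 0, 0], 0],
  [[0, -0.0039, 0.0081], [0, 0, 0], 0],
  [[0, -0.0056, 0.0117], [0, 0, 0], 0],
  [[0, -0.0073, 0.0154], [0, 0, 0], 0],
  [[0, -0.0086, 0.0181], [0, 0, 0], 0],
  [[0, -0.0086, 0.0181], [0, 0, 0], 0],
])

```text
clock: 24.03
tool_pos: [0.5384, 0.0947, 0.0778]
orientation: [-87.2, 89.5, 39.5]
force: [5.2, 0.2, -4.3]
opening: 0.01
```

>>> drive_tool([
  [[0, -0.0009, 0.0018], [0, 0, 0], 0],
  [[0, -0.0021, 0.0045], [0, 0, 0], 0],
  [[0, -0.0039, 0.0081], [0, 0, 0], 0],
  [[0, -0.0056, 0.0117], [0, 0, 0], 0],
  [[0, -0.0077, 0.0163], [0, 0, 0], 0],
  [[0, -0.0099, 0.0208], [0, 0, 0], 0],
  [[0, -0.012, 0.0253], [0, 0, 0], 0],
  [[0, -0.0142, 0.0298], [0, 0, 0], 0],
  [[0, -0.0163, 0.0343], [0, 0, 0], 0],
  [[0, -0.0185, 0.0389], [0, 0, 0], 0],
  [[0, -0.0206, 0.0434], [0, 0, 0], 0],
  [[0, -0.0227, 0.0479], [0, 0, 0], 0],
  [[0, -0.0249, 0.0524], [0, 0, 0], 0],
  [[0, -0.027, 0.0569], [0, 0, 0], 0],
  [[0, -0.0292, 0.0614], [0, 0, 0], 0],
  [[0, -0.0313, 0.066], [0, 0, 0], 0],
  [[0, -0.033, 0.0696], [0, 0, 0], 0],
  [[0, -0.0343, 0.0723], [0, 0, 0], 0],
  [[0, -0.0343, 0.0723], [0, 0, 0], 0],
])

```text
clock: 25.62
tool_pos: [0.5228, 0.1732, 0.0778]
orientation: [-89.9, 89.6, 36.7]
force: [4.2, 0.5, -3.1]
opening: 0.0098
```

Run:
```python
from h import *
im=ctrl.snapshot("wrist"); cal=ctrl.get_calibration("wrist")
for n,z in dict(rail_stop=.05,carriage_front=.05,screw_axis=.094,carriage=0).items():
    for q in ctrl.landmark_of("wrist",n)[:2]: print(n,round(q["confidence"],2),np.round(q["pixel"],1),np.round(atz(cal,q["pixel"],z),4))
print(np.round(ctrl.get_obs()["joint_pos"],1))
cv2.imwrite("pics/w4.png",cv2.resize(im,(800,600)))
```

```text
rail_stop 0.76 [209.1 234.3] [0.5392 0.1983 0.05  ]
carriage_front 0.66 [229.1 198.8] [0.5433 0.1688 0.05  ]
screw_axis 0.86 [246.9 170. ] [0.5516 0.1364 0.094 ]
carriage 0.81 [250.3 141.5] [0.5503 0.1365 0.    ]
carriage 0.18 [281.4  70.9] [0.5631 0.081  0.    ]
[ 38.7  17.  -26.3  -0.  -46.2  -2. ]
```

View pics/w4.png

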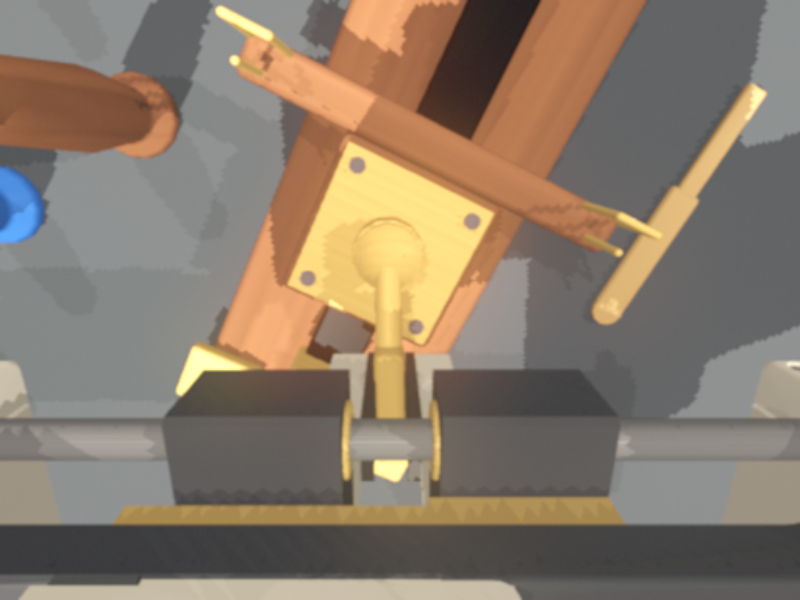

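The carriage followed the lever 100 mm. The stop is now just ahead at (320,355), with the grip and spatula well clear. Closing the remaining ~30 mm.

>>> drive_tool([
  [[0, -0.0009, 0.0018], [0, 0, 0], 0],
  [[0, -0.0021, 0.0045], [0, 0, 0], 0],
  [[0, -0.0034, 0.0072], [0, 0, 0], 0],
  [[0, -0.0047, 0.0099], [0, 0, 0], 0],
  [[0, -0.006, 0.0126], [0, 0, 0], 0],
  [[0, -0.0073, 0.0154], [0, 0, 0], 0],
  [[0, -0.0086, 0.0181], [0, 0, 0], 0],
  [[0, -0.0094, 0.0199], [0, 0, 0], 0],
  [[0, -0.0103, 0.0217], [0, 0, 0], 0],
  [[0, -0.0107, 0.0226], [0, 0, 0], 0],
  [[0, -0.0107, 0.0226], [0, 0, 0], 0],
])

```text
clock: 26.78
tool_pos: [0.5179, 0.1972, 0.0779]
orientation: [-89.5, 89.6, 37.1]
force: [5.0, -1.1, -5.5]
opening: 0.0101
```

>>> drive_tool([
  [[0, -0.0004, 0.0008], [0, 0, 0], 0],
  [[0, -0.0008, 0.0016], [0, 0, 0], 0],
  [[0, -0.0011, 0.0023], [0, 0, 0], 0],
  [[0, -0.0013, 0.0027], [0, 0, 0], 0],
  [[0, -0.0013, 0.0027], [0, 0, 0], 0],
])

```text
clock: 27.2
tool_pos: [0.5174, 0.1997, 0.0778]
orientation: [-92.9, 89.6, 33.8]
force: [5.3, -1.3, -5.7]
opening: 0.0099
```

>>> drive_tool([
  [[0, -0.0004, 0.0008], [0, 0, 0], 0],
  [[0, -0.0008, 0.0016], [0, 0, 0], 0],
  [[0, -0.0011, 0.0023], [0, 0, 0], 0],
  [[0, -0.0011, 0.0023], [0, 0, 0], 0],
])

```text
clock: 27.53
tool_pos: [0.517, 0.2018, 0.0778]
orientation: [-97.1, 89.6, 29.6]
force: [4.8, -1.3, -4.9]
opening: 0.0095
```

>>> drive_tool([
  [[0, -0.0004, 0.0008], [0, 0, 0], 0],
  [[0, -0.0008, 0.0016], [0, 0, 0], 0],
  [[0, -0.0011, 0.0023], [0, 0, 0], 0],
  [[0, -0.0011, 0.0023], [0, 0, 0], 0],
])

```text
clock: 27.87
tool_pos: [0.5167, 0.2029, 0.0777]
orientation: [-113.6, 89.7, 13.1]
force: [8.1, -5.8, -4.6]
opening: 0.01
```

Contact with the stop (force jump, 130.5 mm travelled as predicted). One more gentle press and hold, then check.

>>> drive_tool([
  [[0, -0.0004, 0.0008], [0, 0, 0], 0],
  [[0, -0.0008, 0.0016], [0, 0, 0], 0],
  [[0, -0.0011, 0.0023], [0, 0, 0], 0],
  [[0, -0.0011, 0.0023], [0, 0, 0], 0],
  [[0, -0.0011, 0.0023], [0, 0, 0], 0],
  [[0, -0.0011, 0.0023], [0, 0, 0], 0],
])

```text
clock: 28.37
tool_pos: [0.5167, 0.2031, 0.0777]
orientation: [-143.0, 89.7, -16.4]
force: [10.4, -7.8, -5.5]
opening: 0.0097
```

>>> drive_tool([
  [[0, 0, 0], [0, 0, 0], 0.05],
  [[0, 0, 0], [0, 0, 0], 0.2],
  [[0, 0, 0], [0, 0, 0], 0.4],
  [[0, 0, 0], [0, 0, 0], 0.4],
  [[0, 0, 0], [0, 0, 0], 0.4],
  [[-0.005, 0, 0], [0, 0, 0], 0.4],
  [[-0.015, 0, 0], [0, 0, 0], 0.4],
  [[-0.03, 0, 0], [0, 0, 0], 0.4],
  [[-0.05, 0, 0], [0, 0, 0], 0.4],
  [[-0.07, 0, 0], [0, 0, 0], 0.4],
  [[-0.09, 0, 0], [0, 0, 0], 0.4],
  [[-0.11, 0, 0], [0, 0, 0], 0.4],
  [[-0.125, 0, 0], [0, 0, 0], 0.4],
  [[-0.13, 0, 0], [0, 0, 0], 0.4],
  [[-0.13, 0, 0], [0, 0, 0], 0.4],
])

```text
clock: 29.62
tool_pos: [0.5166, 0.2039, 0.2099]
orientation: [-122.4, 89.5, 4.2]
force: [-0.1, 0.2, -1.1]
opening: 0.0349
```

Run:
```python
from h import *
o=ctrl.get_obs(); print(np.round(o["tool_pos"],4),np.round(o["force"],2))
im=ctrl.snapshot("wrist"); cal=ctrl.get_calibration("wrist")
for n,z in dict(rail_stop=.05,carriage_front=.05,screw_axis=.094,lever_grip=.094,carriage=0).items():
    for q in ctrl.landmark_of("wrist",n)[:1]: print(n,round(q["confidence"],2),np.round(q["pixel"],1),np.round(atz(cal,q["pixel"],z),4))
m=ctrl.cut_out("wrist","lever_grip")[0]["pixels"]; ys=np.nonzero(m)[0]
for r in range(ys.min(),ys.max()+1,8): c=np.nonzero(m[r])[0]; print(r,len(c),np.round(atz(cal,(c.mean(),r),.1)[:2],4))
cv2.imwrite("pics/w5.png",cv2.resize(im,(800,600)))
ctrl.snapshot("scene"); k=ctrl.get_calibration("scene")
for n in("funnel_stand","grip","bezel1","spatula"):
    for q in ctrl.landmark_of("scene",n)[:3]: print(n,round(q["confidence"],2),np.round(atz(k,q["pixel"],0),4))
```

```text
[0.5166 0.2039 0.2099] [-0.09  0.24 -1.12]
rail_stop 0.63 [236.8 155.5] [0.539  0.1973 0.05  ]
carriage_front 0.72 [238.5 154.8] [0.538  0.1956 0.05  ]
screw_axis 0.82 [250.2 134.1] [0.5443 0.1657 0.094 ]
lever_grip 0.96 [249.  183.2] [0.5175 0.2037 0.094 ]
carriage 0.91 [249.9 122.4] [0.546  0.1647 0.    ]
120 6 [0.5518 0.1551]
128 23 [0.548  0.1609]
136 22 [0.5442 0.1668]
144 9 [0.5396 0.1723]
152 9 [0.5353 0.1781]
160 11 [0.5309 0.184 ]
168 10 [0.5261 0.1897]
176 11 [0.5212 0.1955]
184 12 [0.5162 0.2014]
192 12 [0.5115 0.2077]
200 11 [0.5071 0.2144]
funnel_stand 0.62 [ 0.6335 -0.2064 -0.    ]
grip 0.91 [0.7071 0.2484 0.    ]
grip 0.72 [ 0.7147  0.3284 -0.    ]
grip 0.67 [0.6691 0.1706 0.    ]
bezel1 0.62 [0.7007 0.0686 0.    ]
bezel1 0.45 [ 0.7339 -0.0045  0.    ]
spatula 0.68 [0.439  0.0387 0.    ]
```

View pics/w5.png

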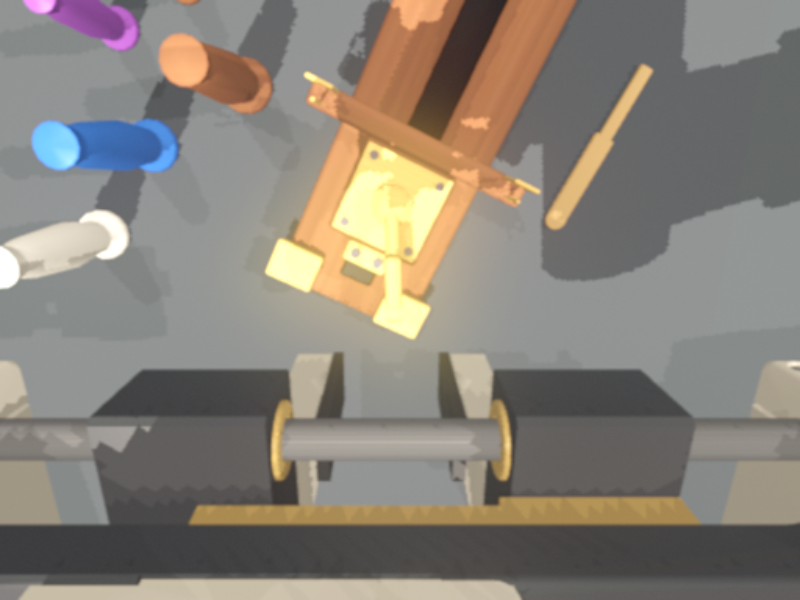

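The carriage plate meets the stop at (365,258), the lever is at about 62° (1.08 rad), and the arm is clear. Handing in.

```bash
python3 -c "
from plant import ctrl
print(ctrl.close_job())"
```

```text
the job is handed in; nothing more can be done
None
```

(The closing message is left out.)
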